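Release the board and hold the sprung test hood at the index

TASK

Free the board in the test fixture: first swing the socket's clamp lever fully open (upright). Then lift the sprung hood by its grip bar until the hood is parallel to the index arm on the fixture's side, and finish while still holding it there with the gripper, so that a colleague can draw the board out; the lever stays open, and the index arm and the other things on the bench are left where they are.

Things in the scene. Friction and masses are not known exactly. Their poses are not given: they have to be found in the camera images.
- fixture: Circuit-board test fixture, fixed to the bench: black base plate (x -175 to +135, y +-150, 20 thick); on its far part an aluminium chamber (x -40 to +120, y +-128, up to z 85) closed by the hood; before it an open apron with the socket block. Origin: on the bench, mid-width. x axis from the apron (robot side) to the hood's hinge, y left, z up; yawed by up to 0.3 rad.
- hood (a joint): The hood: flat aluminium slotted lid 160 (x) x 256 (y) x 10 thick, hinged along its far (+x) edge; rad, 0 = shut and level, grows as its front edge rises, stop at 1.2. A spring in the hinge and the hood's weight pull it shut: about 4 to 6 N upward at the grip bar to start it, 7 to 12 N at the index angles; let go, it snaps shut.
- hood_grip (a point): Centre of the hood's grip bar: level round steel bar 10 thick, 80 long (along y), on two 8 thick rods 45 in front of the hood's front edge, so a finger fits before and behind it; right of the middle (fixture y = -60). Hood shut: 90 above the bench, 40 free below. The hinge line lies 205 farther along x and 5 lower. Turns with the hood: x axis along the hood to the hinge, y along the bar.
- index_tip (a point): Free end of the index arm that marks the wanted hood angle: aluminium strip 160 x 14 x 8 on the right flank (fixture y = -152), pivoted on the hood's hinge line (fixture x = 120, 90 above the bench), beside a thin dark arc-shaped scale rod; a tab 30 wide sticks out at this end. x axis along the strip to the pivot, 0.45 to 0.8 rad from level. Not to be moved. Stands up to 215 above the bench: pass over it.
- socket: Socket block on the apron: grey block 50 (x) x 80 (y) x 25 high that clamps the edge of the circuit board reaching under the hood; fixed, its place along the apron's width varies. Origin: centre of its underside, 20 above the bench. Axes as the fixture's.
- lever (a joint): Clamp lever on the left (+y) flank of the socket block. rad, 0 = shut: it lies level and points to the robot (-x of the fixture); grows as its tip rises; 1.57 = fully open, upright (end stop). It stays where it is left (friction, about 1 N at the tip).
- lever_grip (a point): Grip point of the clamp lever: middle of the free part of a round steel crossbar 10 thick that sticks out 42 to the left (+y) from the lever's tip, 75 from the pivot, so it can be pinched from above with one finger before and one behind it. About 55 above the bench when shut, 130 when upright. Turns with the lever, y axis along the crossbar.
- lever_hinge (a point): Point of the lever's pivot line beside lever_grip (55 above the bench); with the lever shut the grip is 75 nearer, at the same height. Its y axis is the pivot line.
- heat_sink: Bystander, leave alone: a finned aluminium heat sink 36 x 36 x 20, standing on the apron in front of the hood (mm). Origin: centre of its underside.
- screwdriver: Bystander, leave alone: a screwdriver lying on the bench in front of the fixture (towards the robot) (mm). Origin: on the handle axis.
- solder_spool: Bystander, leave alone: an upright spool, 56 across, 42 high (mm). Origin: centre of its underside.
- parts_tray: Bystander, leave alone: an open divided grey tray 150 x 100 x 35 (mm). Origin: centre of its underside.
- multimeter: Bystander, leave alone: a black hand-held multimeter lying on its back, 170 x 82 x 41 (mm). Origin: centre of its underside.
- flux_bottle: Bystander, leave alone: a small white bottle, 40 across, 90 high (mm). Origin: centre of its underside.
- spare_board: Bystander, leave alone: a loose circuit board 100 x 70 x 15 lying on the bench (mm). Origin: centre of its underside.

How it is judged:
On the way, in this order (a step that is already met when the one before it is completed fails the run):
1. the clamp lever is swung open, upright (over 1.25 rad) (value of joint lever above 1.25 rad), for 0.2 s.
2. the hood is lifted to the index angle (angle between the x axis of hood_grip and the x axis of index_tip, either way round below 0.08 rad), for 0.2 s.
At the end, for the whole second after the job is handed in: The hood is held still (under 0.1 rad/s) by the gripper's fingers (contact over 2 N), within 0.08 rad of the index arm's angle, with the lever open beyond 1.25 rad, through the last second. Bystanders within 30 mm and the index arm's tip within 12 mm of their starts (angle between the x axis of hood_grip and the x axis of index_tip, either way round below 0.08 rad and value of joint hood above 0.3 rad and velocity of joint hood between -0.1 and 0.1 rad/s and contact force between the fingers and hood above 2 N and value of joint lever above 1.25 rad); the arm keeps its last pose, push and grip.
It fails at once if the hood is lifted while the clamp lever is not yet open (value of joint hood above 0.15 rad and value of joint lever below 1 rad).
It fails at once if the index arm is moved (more than 12 mm at its tip) (distance of index_tip from where it was at the start of the episode above 0.012 m).
It fails at once if a bystander is displaced by more than 30 mm (distance of any of heat_sink, screwdriver, solder_spool, parts_tray, multimeter, flux_bottle, spare_board from where it was at the start of the episode above 0.03 m).
It also fails if it takes over 48 s, if anything falls off the work surface, if the arm or the gripper's body presses on something with over 40 N, if the wrist force passes 120 N, or if a joint passes its speed limit or range.

ROBOT

A 6-joint arm with a two-finger parallel gripper is mounted at the origin on the work surface. World frame = base frame: x ahead of the robot, y to its left, z up, the work surface at z = 0. Lengths are in m, angles in rad, forces in N, time in s.
With the tool pointing down it reaches from about 0.225 to 0.875 m from the base axis. Payload 3.4 kg.
Tool frame: the origin (TCP) lies between the finger pads; the fingertips stand 25 mm ahead of it and the grasp point (between the pads) lies 6 mm ahead of it (manip.tips_ahead is the distance from the TCP to the fingertips, in m); z points along the fingers, x is the direction in which the jaws open and shut, and the axes are right-handed (so a half turn about z gives the same grasp; the last joint's range is limited). The gripper opens to 85 mm and grips with 20 to 120 N. Pads are 22 mm wide; open, the fingers measure 114 mm over their backs; the gripper's body (76 mm by 85 mm) begins 54 mm behind the grasp point. The pads swing forward as they close: fully open they stand 13 mm farther back than shut.
Start: joints at [-1.445, 0.276, 1.505, -0, 1.361, -0.121], TCP at [0.14, -0.558, 0.256] pointing down, gripper open.
Joint ranges: [-2.89, 2.89], [-0.75, 2.08], [0.22, 2.7], [-1.18, 4.32], [0.11, 2.71], [-2.7, 2.7]. Speed limits (rad/s): [2.57, 2.57, 3.14, 3.14, 3.14, 3.14].

INTERFACE

Orientations are given as a unit quaternion [w, x, y, z].
In Python, from rig import manip gives the robot as it stands. The module is installed in compiled form; this text tells all that it offers.
- The arm moves only by the tool send_rows, never from a script. Its argument "plan" is a list of rows, each an object with "linear": the shift along the tool's x, y, z in m, a list of three; "delta_rot": the turn, a rotation vector about the tool's x, y, z in degrees, a list of three; "fingers": the finger opening in m, from 0 to 0.0854. A call has 1 to 12 rows; each row shifts and turns the pose as measured when the row begins, along the tool's axes as they then stand; what a row does not reach is not made up. A row lasts 1/12 s, in which the tool goes at most 41.7 mm and 7.16 degrees, less where a joint would pass 70% of its speed; a pose out of reach is approached as far as the arm can. A call with a gripper value outside its range is refused whole. The fingers move at their own pace and stop on an object; "force" is the grip in N (left out, the last holds). Time passes only in rows, so rows that do not move let the fingers close. It gives the time, the measured TCP pose, the force and the opening at its end, in the units of the state.
- manip.get_state(): the state, without advancing time (a new reading comes with each control period).
- manip.get_image(name): name is "scene" or "top" or "wrist"; returns the picture (384x512x3 uint8, red, green, blue); there is no depth.
- manip.camera_info(name): a dict with "K" (3x3 intrinsics, pixels), "rvec" (rotation vector, rad) and "tvec" (3), from world to camera coordinates, as OpenCV has them. Camera axes: x right, y down, z forward; pixel columns grow to the right and rows downward; lengths in m; the calibration is good to about 2 mm. A picture is of the moment at which its call begins: read the wrist's pose just before it. camera_info takes no time and is no camera call; for the wrist camera it gives the pose at the moment of the call.
- manip.sign_off(): hands the job in, once; it reports no verdict.
Trained networks look in the newest picture that a camera, given by its name, has taken for a name from the list of things; names that differ only in an ending like _2 or _b are one class to them, and where a whole thing is asked for, a point or a joint stands for the part that bears it (a point fixed in the world has none). Each returns a list of dicts, best first, with "p" (0 to 1); they miss things now and then, are a little off and sometimes report something else, mostly with a low value. They report only what shows in the picture. A call takes as long as a camera call.
- manip.find_in(thing, camera): "extent" ([left, top, right, bottom] in pixels, round what is visible of it).
- manip.masks_of(thing, camera): "pixels" (384x512 bool, what is visible of it) and "extent" ([left, top, right, bottom] in pixels, round what is visible of it).
The state is a dict: "clock": time; "qpos": joint angles; "qd": joint speeds; "effort": joint torques, N m; "position": TCP position; "ee_rot": TCP orientation; "contact_force": force on the tool from outside, world axes, zero at the start; "moment": the same for the moment, N m; "width": finger opening in m.
Only numpy, scipy, OpenCV 4.12 (cv2) and the standard library are available. Lean on these libraries where they do the work, as an engineer would, in place of code of your own. Each camera call takes 0.05 s, during which the arm holds its last target. There are 200 camera calls.

## Working session

There is one attempt and no reset: what is moved stays moved. The work goes in short steps, Python scripts to look and compute and a tool call to move; the robot and the scene stay as the last step left them, time stands still between calls to the robot, and variables do not carry over. Pictures are saved under pics/ and viewed, about 8 in all and at most 12, crops included, and the job is handed in when it is done.

Besides the shell and the picture viewer there is one more tool, called after "Call:" by a JSON object that holds its "op" and its "data". send_rows: Moves the arm, as the interface text tells. Its arguments: {"type":"object","properties":{"plan":{"type":"array","items":{"type":"object","properties":{"linear":{"type":"array","items":{"type":"number"}},"delta_rot":{"type":"array","items":{"type":"number"}},"fingers":{"type":"number"}}}},"force":{"type":"number"}},"required":["plan"]}

```bash
mkdir -p pics
cat > h.py <<'E'
import numpy as np, cv2
from rig import manip
from scipy.spatial.transform import Rotation as R
def cam(n):
    c=manip.camera_info(n); return np.array(c["K"]),np.array(c["rvec"],float),np.array(c["tvec"],float)
def ray(n,uv):
    K,r,t=cam(n); Rm=cv2.Rodrigues(r)[0]; d=Rm.T@np.linalg.inv(K)@np.array([uv[0],uv[1],1.]); return -Rm.T@t,d/np.linalg.norm(d)
def atz(n,uv,z):
    o,d=ray(n,uv); return o+d*(z-o[2])/d[2]
def proj(n,P):
    K,r,t=cam(n); return cv2.projectPoints(np.array(P,float).reshape(-1,3),r,t,K,None)[0].reshape(-1,2)
def pic(n,f):
    im=manip.get_image(n); cv2.imwrite("pics/"+f,im[:,:,::-1]); return im
def tri(a,b):
    (o1,d1),(o2,d2)=a,b
    s=np.linalg.lstsq(np.c_[d1,-d2],o2-o1,rcond=None)[0]; p,q=o1+d1*s[0],o2+d2*s[1]; return (p+q)/2,np.linalg.norm(p-q)
E
python3 - <<'E'
from h import *
np.set_printoptions(precision=3,suppress=True)
s=manip.get_state();print(s)
a=pic("scene","s0.png");b=pic("top","t0.png")
cv2.imwrite("pics/st0.png",cv2.resize(np.hstack([a,b]),(1024,384))[:,:,::-1])
for n in("scene","top"):
    o,d=ray(n,(256,192));print(n,o,d)
    for t in ("hood","hood_grip","index_tip","socket","lever","lever_grip","heat_sink","fixture"):
        print(t,[(np.round(x["extent"]),round(x["p"],2)) for x in manip.find_in(t,n)[:2]])
E
```

```text
{'clock': 0.0, 'qpos': array([-1.445,  0.277,  1.506, -0.   ,  1.361, -0.121]), 'qd': array([ 0.001, -0.001,  0.002,  0.   , -0.001, -0.002]), 'effort': array([  0.001, -41.677, -24.581,  -0.   ,   0.011,  -0.   ]), 'position': array([ 0.14 , -0.557,  0.255]), 'ee_rot': array([-0.001,  0.789, -0.615, -0.001]), 'contact_force': array([ 0.272, -0.16 ,  0.28 ]), 'moment': array([0.022, 0.021, 0.035]), 'width': 0.08520262699050196}
scene [ 1.173 -0.242  0.519] [-0.743  0.338 -0.577]
hood [(array([193., 175., 350., 260.]), 0.78), (array([280., 169., 301., 180.]), 0.2)]
hood_grip [(array([191., 174., 348., 257.]), 0.66), (array([316., 160., 345., 187.]), 0.24)]
index_tip [(array([158., 160., 187., 267.]), 0.74)]
socket [(array([281., 166., 302., 184.]), 0.58)]
lever [(array([280., 170., 301., 183.]), 0.44)]
lever_grip [(array([279., 165., 304., 187.]), 0.53)]
heat_sink [(array([186., 183., 203., 202.]), 0.76)]
fixture [(array([157., 161., 356., 304.]), 0.92)]
top [0.461 0.012 0.945] [ 0.106  0.026 -0.994]
hood [(array([208.,  83., 338., 196.]), 0.88)]
hood_grip [(array([209.,  84., 334., 194.]), 0.73)]
index_tip [(array([341., 100., 359., 158.]), 0.91), (array([137., 191., 183., 246.]), 0.22)]
socket [(array([199., 161., 266., 211.]), 0.75), (array([214., 245., 297., 268.]), 0.5)]
lever [(array([202., 187., 224., 212.]), 0.63), (array([300., 209., 324., 229.]), 0.38)]
lever_grip [(array([203., 176., 229., 214.]), 0.63)]
heat_sink [(array([300., 207., 322., 232.]), 0.61)]
fixture [(array([194.,  88., 357., 235.]), 0.57)]
```

Run:
```python
import cv2,numpy as np
t=cv2.imread("pics/t0.png")[70:270,120:390]; s=cv2.imread("pics/s0.png")[140:310,140:370]
cv2.imwrite("pics/tc.png",cv2.resize(t,None,fx=2.9,fy=2.9,interpolation=cv2.INTER_CUBIC)); cv2.imwrite("pics/sc.png",cv2.resize(s,None,fx=3.4,fy=3.4,interpolation=cv2.INTER_CUBIC))
```

```text
(no output)
```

View pics/tc.png

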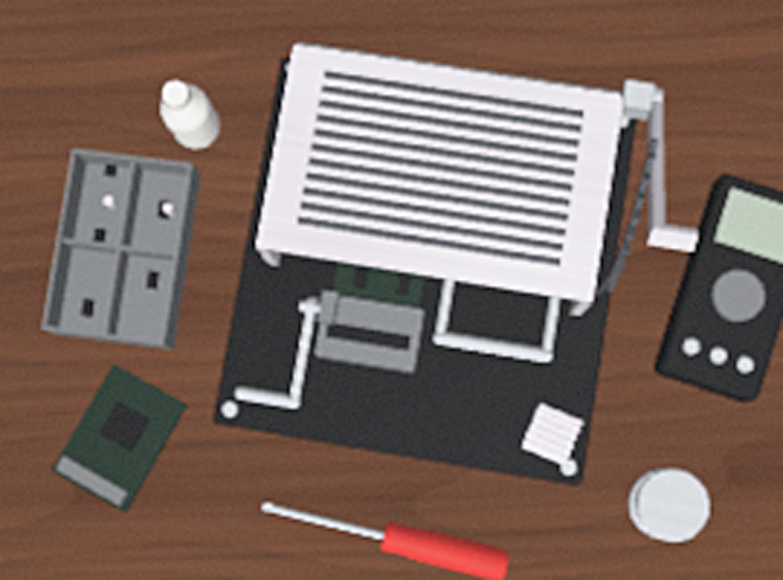

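View pics/sc.png

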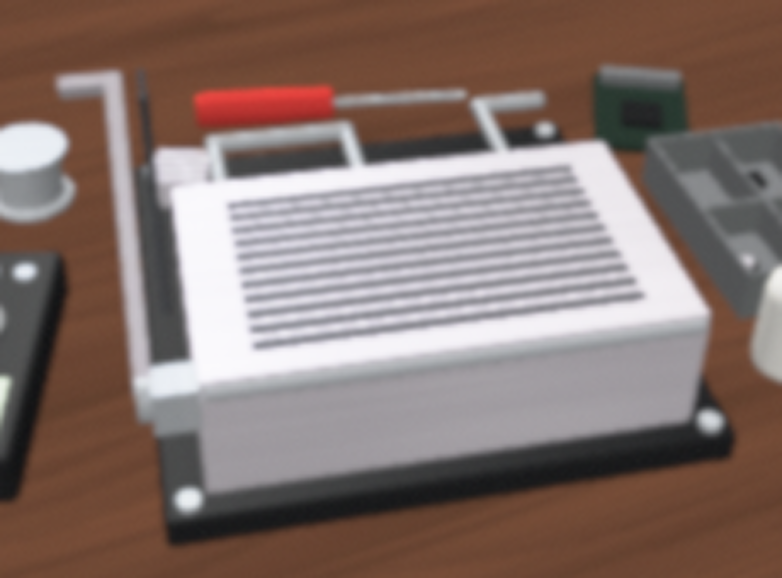

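```bash
cat > fit.py <<'E'
from h import *
from scipy.optimize import least_squares
np.set_printoptions(precision=4,suppress=True)
T=lambda p:np.array(p)/2.9+[120,70]
S=lambda p:np.array(p)/3.4+[140,140]
loc=np.array([[-.04,.128,.095],[-.04,-.128,.095],[.12,-.128,.095],[.12,.128,.095]])
uT=T([(261,245),(592,300),(623,94),(293,45)]); uS=S([(602,143),(173,186),(201,392),(710,314)])
def W(p,L):
    L=np.atleast_2d(L); c,s=np.cos(p[2]),np.sin(p[2]); return np.c_[p[0]+c*L[:,0]-s*L[:,1],p[1]+s*L[:,0]+c*L[:,1],L[:,2]]
def res(p): return np.r_[(proj("top",W(p,loc))-uT).ravel(),(proj("scene",W(p,loc))-uS).ravel()]
r=least_squares(res,[.55,0,-.1]); p=r.x
if __name__=="__main__":
    print(p,r.fun.reshape(-1,2))
    inv=lambda P:(np.array([[np.cos(p[2]),np.sin(p[2])],[-np.sin(p[2]),np.cos(p[2])]])@(P[:2]-p[:2]))
    print("grip pred",W(p,[-.085,-.06,.09]),"meas",atz("top",T((493,349)),.09))
    e=[tri(ray("top",T(a)),ray("scene",S(b))) for a,b in (((237,395),(544,98)),((294,402),(475,104)))]
    print("crossbar end/corner",e)
    for a in e: print("fix",inv(a[0]))
    for q in ((237,395),(294,402),(308,305)): P=atz("top",T(q),.055);print("z55",P,inv(P))
    tp=tri(ray("top",T((656,238))),ray("scene",S((112,80)))); te=tri(ray("top",T((697,240))),ray("scene",S((60,85))))
    for a in(tp,te): print("idx",a,inv(a[0]),"ang",np.arctan2(a[0][2]-.09,.12-inv(a[0])[0]))
    # index strip angle by 1-parameter: tip at 160 from pivot, y=-152
    for th in np.arange(.4,.86,.05):
        L=[.12-.16*np.cos(th),-.152,.09+.16*np.sin(th)]; w=W(p,L); print(round(th,2),(proj("top",w)[0]-[120,70])*2.9,(proj("scene",w)[0]-140)*3.4)
E
python3 fit.py
```

```text
[ 0.6526  0.0032 -0.1915] [[-2.4001 -0.0334]
 [ 0.3611 -0.7387]
 [ 0.0265 -0.9389]
 [-0.8203 -0.9418]
 [-0.3823 -1.0559]
 [-1.4191  0.407 ]
 [-1.5502 -1.5641]
 [ 0.5686  0.0121]]
grip pred [[ 0.5578 -0.0395  0.09  ]] meas [ 0.5539 -0.0398  0.09  ]
crossbar end/corner [(array([0.5292, 0.1593, 0.056 ]), np.float64(0.004716595146259925)), (array([0.5213, 0.113 , 0.0577]), np.float64(0.0002405708027795552))]
fix [-0.1509  0.1298]
fix [-0.1498  0.0828]
z55 [0.5283 0.1573 0.055 ] [-0.1514  0.1276]
z55 [0.5215 0.1131 0.055 ] [-0.1497  0.083 ]
z55 [0.5968 0.1008 0.055 ] [-0.0733  0.0852]
idx (array([ 0.6144, -0.1441,  0.1856]), np.float64(0.0019130001758274483)) [-0.0095 -0.1518] ang 0.6360260419784048
idx (array([ 0.6119, -0.1699,  0.1872]), np.float64(0.0034293710197489872)) [-0.0071 -0.1776] ang 0.6531310243643809
0.4 [641.9093 272.7044] [114.9725 117.379 ]
0.45 [644.5223 266.1586] [113.8088 108.8889]
0.5 [647.205 259.031] [112.6883 100.8787]
0.55 [649.9503 251.3307] [111.6144  93.3775]
0.6 [652.7502 243.0701] [110.5906  86.4156]
0.65 [655.5962 234.2649] [109.6204  80.0247]
0.7 [658.479  224.9338] [108.7078  74.2373]
0.75 [661.3891 215.0994] [107.8565  69.0872]
0.8 [664.3162 204.7873] [107.0708  64.6091]
0.85 [667.2496 194.0268] [106.3548  60.8384]
```

```bash
cat > plan.py <<'E'
from fit import *
import json
Rdown=R.from_matrix(np.array([[np.cos(p[2]),np.sin(p[2]),0],[np.sin(p[2]),-np.cos(p[2]),0],[0,0,-1]]))
def cur():
    s=manip.get_state(); q=s["ee_rot"]; return s["position"],R.from_quat([q[1],q[2],q[3],q[0]]),s
def rows(P,Q,Pt,Qt,n):
    out=[]
    for i in range(n):
        k=n-i; d=Q.inv().apply((Pt-P)/k); w=(Q.inv()*Qt).as_rotvec()/k
        d=np.round(d,4); wd=np.round(np.degrees(w),1); out.append({"linear":d.tolist(),"delta_rot":wd.tolist()})
        P=P+Q.apply(d); Q=Q*R.from_rotvec(np.radians(wd))
    return out
E
python3 - <<'E'
from plan import *
P,Q,s=cur(); t=W(p,[-.150,.106,.2])[0]; print(t)
for r in rows(P,Q,t,Rdown,22): print(json.dumps(r))
E
```

```text
[0.5256 0.1358 0.2   ]
{"linear": [-0.0263, -0.0247, 0.0026], "delta_rot": [0.0, -0.0, -2.9]}
{"linear": [-0.025, -0.026, 0.0026], "delta_rot": [0.0, -0.0, -3.0]}
{"linear": [-0.0236, -0.0272, 0.0026], "delta_rot": [0.0, -0.0, -2.9]}
{"linear": [-0.0222, -0.0284, 0.0026], "delta_rot": [0.0, -0.0, -3.0]}
{"linear": [-0.0207, -0.0295, 0.0025], "delta_rot": [0.0, -0.0, -2.9]}
{"linear": [-0.0192, -0.0305, 0.0026], "delta_rot": [0.0, -0.0, -3.0]}
{"linear": [-0.0175, -0.0315, 0.0025], "delta_rot": [0.0, -0.0, -2.9]}
{"linear": [-0.0159, -0.0323, 0.0026], "delta_rot": [0.0, -0.0, -3.0]}
{"linear": [-0.0142, -0.0331, 0.0025], "delta_rot": [0.0, -0.0, -2.9]}
{"linear": [-0.0125, -0.0338, 0.0026], "delta_rot": [0.0, -0.0, -3.0]}
{"linear": [-0.0107, -0.0344, 0.0025], "delta_rot": [0.0, -0.0, -2.9]}
{"linear": [-0.009, -0.0349, 0.0026], "delta_rot": [0.0, -0.0, -3.0]}
{"linear": [-0.0071, -0.0354, 0.0025], "delta_rot": [0.0, -0.0, -2.9]}
{"linear": [-0.0053, -0.0357, 0.0026], "delta_rot": [0.0, -0.0, -3.0]}
{"linear": [-0.0035, -0.0359, 0.0025], "delta_rot": [0.0, -0.0, -2.9]}
{"linear": [-0.0017, -0.036, 0.0026], "delta_rot": [0.0, -0.0, -3.0]}
{"linear": [0.0002, -0.0361, 0.0025], "delta_rot": [0.0, -0.0, -2.9]}
{"linear": [0.0021, -0.036, 0.0026], "delta_rot": [0.0, -0.0, -3.0]}
{"linear": [0.004, -0.0358, 0.0025], "delta_rot": [0.0, -0.0, -2.9]}
{"linear": [0.0057, -0.0356, 0.0026], "delta_rot": [0.0, -0.0, -3.0]}
{"linear": [0.0076, -0.0353, 0.0025], "delta_rot": [0.0, -0.0, -2.9]}
{"linear": [0.0094, -0.0348, 0.0026], "delta_rot": [0.0, -0.0, -3.0]}
```

Call:
{"op": "send_rows", "data": {"plan": [{"linear":[-0.026,-0.025,0],"delta_rot":[0,0,-3],"fingers":0.06},{"linear":[-0.025,-0.026,0],"delta_rot":[0,0,-3],"fingers":0.06},{"linear":[-0.024,-0.027,0],"delta_rot":[0,0,-3],"fingers":0.06},{"linear":[-0.022,-0.028,0],"delta_rot":[0,0,-3],"fingers":0.06},{"linear":[-0.021,-0.03,0],"delta_rot":[0,0,-3],"fingers":0.06},{"linear":[-0.019,-0.031,0],"delta_rot":[0,0,-3],"fingers":0.06},{"linear":[-0.018,-0.032,0],"delta_rot":[0,0,-3],"fingers":0.06},{"linear":[-0.016,-0.032,0],"delta_rot":[0,0,-3],"fingers":0.06},{"linear":[-0.014,-0.033,0],"delta_rot":[0,0,-3],"fingers":0.06},{"linear":[-0.013,-0.034,0],"delta_rot":[0,0,-3],"fingers":0.06},{"linear":[-0.011,-0.034,0],"delta_rot":[0,0,-3],"fingers":0.06},{"linear":[-0.009,-0.035,0],"delta_rot":[0,0,-3],"fingers":0.06}]}}

```text
clock: 1.9
position: [0.3489, -0.1677, 0.2541]
ee_rot: [0.004, 0.943, -0.334, 0.003]
contact_force: [1.3, 0.1, 0.4]
width: 0.0598
```

Run:
```python
from plan import *
P,Q,s=cur(); t=W(p,[-.150,.106,.2])[0]; print(P,s["clock"])
for r in rows(P,Q,t,Rdown,12): print(json.dumps(r))
```

```text
[ 0.3489 -0.1677  0.2541] 1.9
{"linear": [-0.0045, -0.0289, 0.0043], "delta_rot": [0.0, -0.0, -2.3]}
{"linear": [-0.0034, -0.0291, 0.0043], "delta_rot": [0.0, -0.0, -2.3]}
{"linear": [-0.0022, -0.0292, 0.0043], "delta_rot": [0.0, -0.0, -2.3]}
{"linear": [-0.001, -0.0293, 0.0043], "delta_rot": [0.0, -0.0, -2.3]}
{"linear": [0.0002, -0.0293, 0.0044], "delta_rot": [0.1, -0.0, -2.4]}
{"linear": [0.0014, -0.0292, 0.0044], "delta_rot": [0.0, -0.1, -2.3]}
{"linear": [0.0026, -0.0292, 0.0044], "delta_rot": [0.1, -0.0, -2.4]}
{"linear": [0.0038, -0.029, 0.0044], "delta_rot": [0.0, -0.1, -2.3]}
{"linear": [0.005, -0.0289, 0.0044], "delta_rot": [0.1, -0.0, -2.4]}
{"linear": [0.0062, -0.0286, 0.0045], "delta_rot": [0.0, -0.1, -2.3]}
{"linear": [0.0073, -0.0284, 0.0045], "delta_rot": [0.1, -0.0, -2.4]}
{"linear": [0.0084, -0.028, 0.0046], "delta_rot": [0.0, -0.1, -2.3]}
```

Call:
{"op": "send_rows", "data": {"plan": [{"linear":[-0.0045,-0.029,0.004],"delta_rot":[0,0,-2.3],"fingers":0.05},{"linear":[-0.0034,-0.029,0.004],"delta_rot":[0,0,-2.3],"fingers":0.05},{"linear":[-0.0022,-0.029,0.004],"delta_rot":[0,0,-2.3],"fingers":0.05},{"linear":[-0.001,-0.029,0.004],"delta_rot":[0,0,-2.3],"fingers":0.05},{"linear":[0,-0.029,0.004],"delta_rot":[0,0,-2.3],"fingers":0.05},{"linear":[0.0014,-0.029,0.004],"delta_rot":[0,0,-2.3],"fingers":0.05},{"linear":[0.0026,-0.029,0.004],"delta_rot":[0,0,-2.3],"fingers":0.05},{"linear":[0.0038,-0.029,0.004],"delta_rot":[0,0,-2.3],"fingers":0.05},{"linear":[0.005,-0.029,0.004],"delta_rot":[0,0,-2.3],"fingers":0.05},{"linear":[0.006,-0.0285,0.004],"delta_rot":[0,0,-2.3],"fingers":0.05},{"linear":[0.007,-0.028,0.004],"delta_rot":[0,0,-2.3],"fingers":0.05},{"linear":[0.008,-0.026,0.004],"delta_rot":[0,0,-2.3],"fingers":0.05}]}}

```text
clock: 2.9
position: [0.5271, 0.1546, 0.2064]
ee_rot: [0.005, 0.996, -0.084, 0.008]
contact_force: [0.5, -1.1, -0.1]
width: 0.0499
```

Run:
```python
from plan import *
P,Q,s=cur(); t=W(p,[-.150,.106,.061])[0]; print(P,s["clock"],"target",t,"tool d",Q.inv().apply(t-P),np.degrees((Q.inv()*Rdown).as_rotvec()))
im=pic("wrist","w1.png")
print(manip.find_in("lever_grip","wrist")[:2])
g=W(p,[[-.150,.083,.055],[-.150,.128,.055],[-.075,.083,.055]])
u=proj("wrist",g);print(u)
im=im[:,:,::-1].copy()
for a in u: cv2.circle(im,tuple(int(v) for v in a),3,(0,0,255),1)
cv2.imwrite("pics/w1m.png",im)
```

```text
[0.5271 0.1546 0.2064] 2.9 target [0.5256 0.1358 0.061 ] tool d [-0.0009  0.0174  0.1456] [ 0.5358 -1.0039  1.3641]
[{'extent': [244.5, 176.8, 349.8, 245.8], 'p': 0.97}]
[[249.0545 234.6718]
 [250.3008 182.6125]
 [337.6671 236.1104]]
```

View pics/w1m.png

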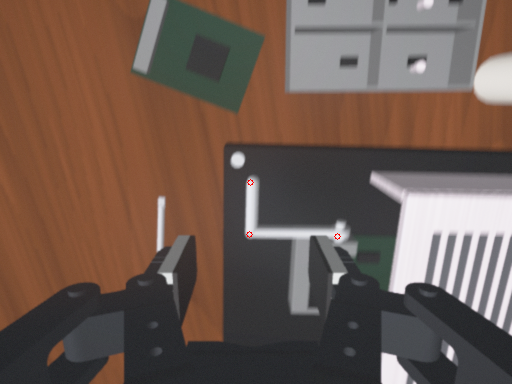

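Call:
{"op": "send_rows", "data": {"plan": [{"linear":[0,0.004,0.022],"delta_rot":[0.5,-1,1.4],"fingers":0.045},{"linear":[0,0.004,0.03],"delta_rot":[0,0,0],"fingers":0.045},{"linear":[0,0.004,0.03],"delta_rot":[0,0,0],"fingers":0.045},{"linear":[0,0.004,0.03],"delta_rot":[0,0,0],"fingers":0.045},{"linear":[0,0.002,0.022],"delta_rot":[0,0,0],"fingers":0.045},{"linear":[0,0,0.01],"delta_rot":[0,0,0],"fingers":0.045},{"linear":[0,0,0],"delta_rot":[0,0,0],"fingers":0.045}]}}

```text
clock: 3.58
position: [0.5271, 0.1368, 0.0594]
ee_rot: [-0.001, 0.995, -0.095, 0.003]
contact_force: [-0.3, 0.2, -0.8]
width: 0.045
```

Run:
```python
from plan import *
P,Q,s=cur(); t=W(p,[-.1485,.106,.061])[0]; print(P,s["clock"],"tool d",Q.inv().apply(t-P),np.degrees((Q.inv()*Rdown).as_rotvec()))
```

```text
[0.5271 0.1368 0.0594] 3.5833 tool d [ 0.0002  0.0013 -0.0016] [-0.1004 -0.3559  0.0325]
```

Close on the crossbar.

Call:
{"op": "send_rows", "data": {"force": 30, "plan": [{"linear":[0,0,-0.001],"delta_rot":[0,0,0],"fingers":0.0},{"linear":[0,0,0],"delta_rot":[0,0,0],"fingers":0.0},{"linear":[0,0,0],"delta_rot":[0,0,0],"fingers":0.0},{"linear":[0,0,0],"delta_rot":[0,0,0],"fingers":0.0},{"linear":[0,0,0],"delta_rot":[0,0,0],"fingers":0.0}]}}

```text
clock: 4.0
position: [0.5255, 0.1359, 0.063]
ee_rot: [-0.001, 0.995, -0.097, 0.002]
contact_force: [0.1, -0.2, -1.5]
width: 0.009
```

Call:
{"op": "send_rows", "data": {"plan": [{"linear":[0.0006,0,-0.0098],"delta_rot":[0,0,0],"fingers":0.0},{"linear":[0.0019,0,-0.0096],"delta_rot":[0,0,0],"fingers":0.0},{"linear":[0.0032,0,-0.0093],"delta_rot":[0,0,0],"fingers":0.0},{"linear":[0.0043,0,-0.0088],"delta_rot":[0,0,0],"fingers":0.0},{"linear":[0.0054,0,-0.0082],"delta_rot":[0,0,0],"fingers":0.0},{"linear":[0.0065,0,-0.0074],"delta_rot":[0,0,0],"fingers":0.0}]}}

```text
clock: 4.5
position: [0.5525, 0.1304, 0.1223]
ee_rot: [0.0, 0.995, -0.096, 0.008]
contact_force: [8.1, -2.9, -14.8]
width: 0.0092
```

```bash
cat > lev.py <<'E'
from plan import *
P,Q,s=cur(); P0=np.array([0.5255,0.1359,0.063]); d=Rdown.inv().apply(P-P0)
c=np.array([.075,0]); v=np.array([d[0],-d[2]])-c
print(s["clock"],"disp",d,"radius",np.hypot(*v),"ang",np.arctan2(v[1],-v[0]),"F",s["contact_force"],"rot",np.degrees((Q.inv()*Rdown).as_rotvec()),s["width"])
E
python3 lev.py
```

```text
4.5 disp [ 0.0276  0.0003 -0.0593] radius 0.07595216969431395 ang 0.8967652663020904 F [  8.0684  -2.8698 -14.7803] rot [-0.0861 -0.9495  0.0041] 0.009201137368383964
```

Call:
{"op": "send_rows", "data": {"plan": [{"linear":[0.0083,0,-0.005],"delta_rot":[0,0,0],"fingers":0.0},{"linear":[0.0088,0,-0.004],"delta_rot":[0,0,0],"fingers":0.0},{"linear":[0.0092,0,-0.003],"delta_rot":[0,0,0],"fingers":0.0},{"linear":[0.0095,0,-0.002],"delta_rot":[0,0,0],"fingers":0.0},{"linear":[0.009,0,-0.001],"delta_rot":[0,0,0],"fingers":0.0}]}}

```text
clock: 4.92
position: [0.5942, 0.1221, 0.1415]
ee_rot: [-0.0, 0.995, -0.096, 0.003]
contact_force: [-3.5, 0.2, -0.0]
width: 0.0083
```

```bash
python3 lev.py
```

```text
4.9167 disp [ 0.0701  0.0004 -0.0785] radius 0.07861050409028576 ang 1.5086264693632792 F [-3.4948  0.2069 -0.0002] rot [-0.0826 -0.2854 -0.0497] 0.008300550624092356
```

Call:
{"op": "send_rows", "data": {"plan": [{"linear":[0.004,0,0.001],"delta_rot":[0,0,0],"fingers":0.0},{"linear":[0.001,0,0],"delta_rot":[0,0,0],"fingers":0.0},{"linear":[0,0,0],"delta_rot":[0,0,0],"fingers":0.0}]}}

```text
clock: 5.17
position: [0.599, 0.1212, 0.1415]
ee_rot: [-0.001, 0.995, -0.096, -0.0]
contact_force: [-2.1, 0.6, -1.0]
width: 0.0087
```

```bash
python3 lev.py
python3 - <<'E'
from h import *
im=pic("wrist","w2.png")
E
```

```text
5.1667 disp [ 0.075   0.0004 -0.0785] radius 0.0784718392699282 ang 1.5706222462862087 F [-2.1034  0.6193 -1.046 ] rot [-0.0839  0.0278 -0.0997] 0.008720762155916734
```

View pics/w2.png

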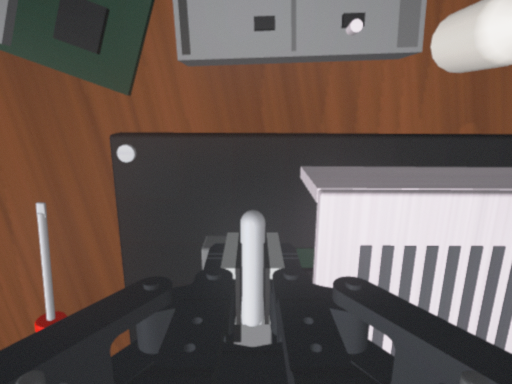

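Call:
{"op": "send_rows", "data": {"plan": [{"linear":[0,0,0],"delta_rot":[0,0,0],"fingers":0.04},{"linear":[0,0,0],"delta_rot":[0,0,0],"fingers":0.04},{"linear":[0,0,0],"delta_rot":[0,0,0],"fingers":0.04},{"linear":[0,0,-0.025],"delta_rot":[0,0,0],"fingers":0.04},{"linear":[0,0,-0.025],"delta_rot":[0,0,0],"fingers":0.04},{"linear":[0,0.02,-0.02],"delta_rot":[0,0,0],"fingers":0.04},{"linear":[-0.005,0.035,0],"delta_rot":[0,0,0],"fingers":0.04},{"linear":[-0.005,0.035,0],"delta_rot":[0,0,0],"fingers":0.04},{"linear":[0,0.035,0],"delta_rot":[0,0,0],"fingers":0.04},{"linear":[0,0.025,0],"delta_rot":[0,0,0],"fingers":0.04},{"linear":[0,0.01,0],"delta_rot":[0,0,0],"fingers":0.04},{"linear":[0,0,0],"delta_rot":[0,0,0],"fingers":0.04}]}}

```text
clock: 6.22
position: [0.5685, -0.0398, 0.2197]
ee_rot: [0.0, 0.996, -0.093, 0.016]
contact_force: [0.1, 1.9, 0.1]
width: 0.04
```

Run:
```python
from plan import *
P,Q,s=cur(); t=W(p,[-.085,-.06,.096])[0]; print(P,s["clock"],"target",t,"tool d",Q.inv().apply(t-P),np.degrees((Q.inv()*Rdown).as_rotvec()))
im=pic("wrist","w3.png")
u=proj("wrist",W(p,[[-.085,-.1,.09],[-.085,-.02,.09],[-.085,-.06,.09],[-.04,-.06,.095],[-.075,.106,.13]]));print(u)
im=im[:,:,::-1].copy()
for a in u: cv2.circle(im,tuple(int(v) for v in a),3,(0,0,255),1)
t=pic("top","t3.png")[:,:,::-1]; t=cv2.resize(t[70:270,180:380],(384,384))
cv2.imwrite("pics/w3m.png",cv2.resize(np.hstack([im,t]),(798,342)))
```

```text
[ 0.5685 -0.0398  0.2197] 6.2167 target [ 0.5578 -0.0395  0.096 ] tool d [-0.0145  0.0021  0.1233] [-0.1321 -1.7952  0.3196]
[[232.7445 245.9129]
 [231.7572 142.7734]
 [232.2706 196.4017]
 [293.0064 197.994 ]
 [246.8863 -95.4682]]
```

View pics/w3m.png

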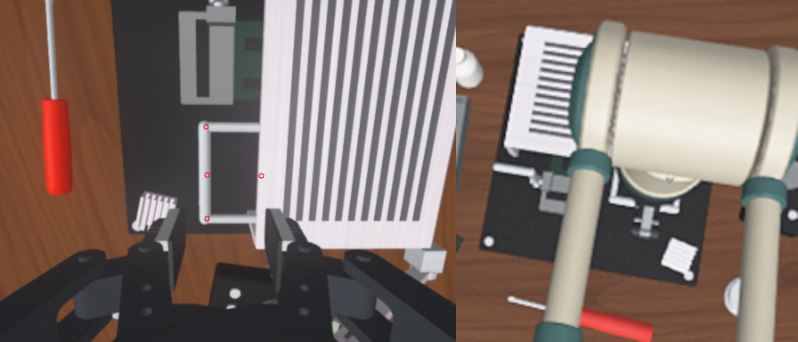

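Call:
{"op": "send_rows", "data": {"plan": [{"linear":[-0.006,0.001,0],"delta_rot":[0,-1.8,0.3],"fingers":0.034},{"linear":[-0.006,0.001,0.02],"delta_rot":[0,0,0],"fingers":0.034},{"linear":[0,0,0.025],"delta_rot":[0,0,0],"fingers":0.034},{"linear":[0,0,0.025],"delta_rot":[0,0,0],"fingers":0.034},{"linear":[0,0,0.018],"delta_rot":[0,0,0],"fingers":0.034},{"linear":[0,0,0],"delta_rot":[0,0,0],"fingers":0.034}]}}

```text
clock: 6.82
position: [0.5619, -0.0272, 0.1305]
ee_rot: [-0.004, 0.996, -0.091, 0.004]
contact_force: [-0.1, 0.1, 0.9]
width: 0.0339
```

Run:
```python
from plan import *
P,Q,s=cur(); t=W(p,[-.086,-.06,.094])[0]; print(P,s["clock"],"tool d",Q.inv().apply(t-P),np.degrees((Q.inv()*Rdown).as_rotvec()))
```

```text
[ 0.5619 -0.0272  0.1305] 6.8167 tool d [-0.0031  0.0133  0.0364] [-0.5567 -0.4191  0.5847]
```

Call:
{"op": "send_rows", "data": {"plan": [{"linear":[-0.003,0.013,0],"delta_rot":[-0.5,-0.4,0.5],"fingers":0.034},{"linear":[0,0,0.012],"delta_rot":[0,0,0],"fingers":0.034},{"linear":[0,0,0.012],"delta_rot":[0,0,0],"fingers":0.034},{"linear":[0,0,0.01],"delta_rot":[0,0,0],"fingers":0.034},{"linear":[0,0,0],"delta_rot":[0,0,0],"fingers":0.034}]}}

```text
clock: 7.23
position: [0.5596, -0.0377, 0.0989]
ee_rot: [0.0, 0.996, -0.092, 0.002]
contact_force: [-1.5, -0.5, 0.3]
width: 0.0338
```

Run:
```python
from plan import *
P,Q,s=cur(); t=W(p,[-.086,-.06,.094])[0]; print(P,s["clock"],"tool d",Q.inv().apply(t-P),np.degrees((Q.inv()*Rdown).as_rotvec()),s["contact_force"])
```

```text
[ 0.5596 -0.0377  0.0989] 7.2333 tool d [-0.0025  0.0022  0.0048] [ 0.0239 -0.287   0.3867] [-1.4936 -0.4924  0.3031]
```

Call:
{"op": "send_rows", "data": {"force": 80, "plan": [{"linear":[-0.003,0.002,0.006],"delta_rot":[0,0,0],"fingers":0.034},{"linear":[0,0,0],"delta_rot":[0,0,0],"fingers":0.0},{"linear":[0,0,0],"delta_rot":[0,0,0],"fingers":0.0},{"linear":[0,0,0],"delta_rot":[0,0,0],"fingers":0.0},{"linear":[0,0,0],"delta_rot":[0,0,0],"fingers":0.0}]}}

```text
clock: 7.65
position: [0.5555, -0.0391, 0.0949]
ee_rot: [0.0, 0.996, -0.093, 0.002]
contact_force: [0.8, 0.4, -4.7]
width: 0.0069
```

Run:
```python
from plan import *
P,Q,s=cur(); t=W(p,[-.086,-.06,.094])[0]; print(P,s["clock"],"tool d",Q.inv().apply(t-P),np.degrees((Q.inv()*Rdown).as_rotvec()),s["contact_force"],s["width"])
r=np.hypot(.205,.005);b=np.arctan2(.005,.205)
prev=0
for a in np.arange(.04,.65,.04):
    f=lambda a:np.array([-r*np.cos(a+b),r*np.sin(a+b)]); d=f(a)-f(prev);prev=a;print(round(a,2),d,f(a)-f(0))
```

```text
[ 0.5555 -0.0391  0.0949] 7.65 tool d [0.0013 0.     0.0009] [ 0.0216 -0.2387  0.3432] [ 0.7718  0.3799 -4.6595] 0.006879120036089964
0.04 [0.0004 0.0082] [0.0004 0.0082]
0.08 [0.0007 0.0082] [0.0011 0.0164]
0.12 [0.001  0.0081] [0.0021 0.0245]
0.16 [0.0013 0.0081] [0.0034 0.0326]
0.2 [0.0017 0.008 ] [0.0051 0.0406]
0.24 [0.002 0.008] [0.0071 0.0486]
0.28 [0.0023 0.0079] [0.0094 0.0565]
0.32 [0.0026 0.0078] [0.012  0.0642]
0.36 [0.0029 0.0077] [0.0149 0.0719]
0.4 [0.0032 0.0075] [0.0181 0.0794]
0.44 [0.0035 0.0074] [0.0217 0.0868]
0.48 [0.0038 0.0073] [0.0255 0.0941]
0.52 [0.0041 0.0071] [0.0296 0.1012]
0.56 [0.0044 0.0069] [0.034  0.1081]
0.6 [0.0047 0.0067] [0.0386 0.1149]
0.64 [0.0049 0.0066] [0.0436 0.1214]
```

Call:
{"op": "send_rows", "data": {"force": 80, "plan": [{"linear":[0.0004,0,-0.008],"delta_rot":[0,0,0],"fingers":0.0},{"linear":[0.0007,0,-0.008],"delta_rot":[0,0,0],"fingers":0.0},{"linear":[0.001,0,-0.008],"delta_rot":[0,0,0],"fingers":0.0},{"linear":[0.0013,0,-0.008],"delta_rot":[0,0,0],"fingers":0.0},{"linear":[0.0017,0,-0.008],"delta_rot":[0,0,0],"fingers":0.0},{"linear":[0.002,0,-0.008],"delta_rot":[0,0,0],"fingers":0.0},{"linear":[0.0023,0,-0.008],"delta_rot":[0,0,0],"fingers":0.0}]}}

```text
clock: 8.23
position: [0.5647, -0.041, 0.1529]
ee_rot: [0.0, 0.996, -0.093, 0.001]
contact_force: [2.7, -0.6, -9.5]
width: 0.0073
```

```bash
cat > hood.py <<'E'
from plan import *
P,Q,s=cur(); d=Rdown.inv().apply(P-np.array([.5555,-.0391,.0949])); v=np.array([d[0]-.205,-d[2]+.005])
print(s["clock"],"disp",d,"rad",np.hypot(*v),"ang",np.arctan2(v[1],-v[0])-np.arctan2(.005,.205),"F",s["contact_force"],"rot",np.degrees((Q.inv()*Rdown).as_rotvec()),s["width"])
E
python3 hood.py
```

```text
8.2333 disp [ 0.0094  0.0001 -0.058 ] rad 0.20547372466451555 ang 0.2874284687050714 F [ 2.7089 -0.5608 -9.5219] rot [ 0.0129 -0.0663  0.2838] 0.0073032253505042385
```

Tracking well (9.5 N pull, radius 205). Continue to about 0.62.

Call:
{"op": "send_rows", "data": {"plan": [{"linear":[0.0026,0,-0.0078],"delta_rot":[0,0,0],"fingers":0.0},{"linear":[0.0029,0,-0.0077],"delta_rot":[0,0,0],"fingers":0.0},{"linear":[0.0032,0,-0.0075],"delta_rot":[0,0,0],"fingers":0.0},{"linear":[0.0035,0,-0.0074],"delta_rot":[0,0,0],"fingers":0.0},{"linear":[0.0038,0,-0.0073],"delta_rot":[0,0,0],"fingers":0.0},{"linear":[0.0041,0,-0.0071],"delta_rot":[0,0,0],"fingers":0.0},{"linear":[0.0044,0,-0.0069],"delta_rot":[0,0,0],"fingers":0.0},{"linear":[0.0047,0,-0.0067],"delta_rot":[0,0,0],"fingers":0.0},{"linear":[0,0,0],"delta_rot":[0,0,0],"fingers":0.0}]}}

```text
clock: 8.98
position: [0.596, -0.0472, 0.2164]
ee_rot: [0.0, 0.996, -0.093, -0.001]
contact_force: [1.5, -0.4, -9.4]
width: 0.0073
```

```bash
python3 hood.py
python3 - <<'E'
from h import *
s=pic("scene","s5.png")[:,:,::-1][130:310,140:370]
cv2.imwrite("pics/s5c.png",cv2.resize(s,None,fx=3.3,fy=3.3,interpolation=cv2.INTER_CUBIC))
E
```

```text
8.9833 disp [ 0.0414  0.0003 -0.1215] rad 0.20684138718621606 ang 0.6337021720619836 F [ 1.5477 -0.3738 -9.3576] rot [0.0499 0.0879 0.2864] 0.007254966168054717
```

View pics/s5c.png

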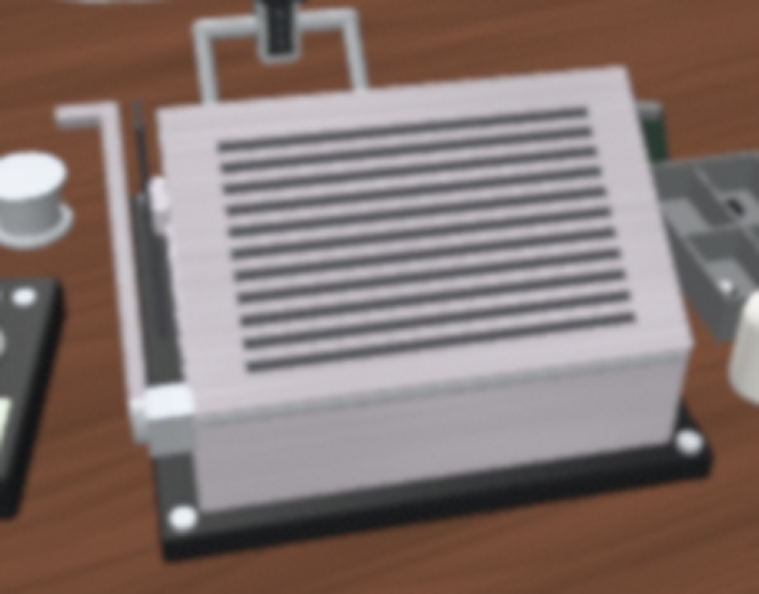

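Run:
```python
from plan import *
S5=lambda p:np.array(p)/3.3+[140,130]
sc5=lambda u:(u-[140,130])*3.3
def pts(th,r,y,hz,n):
    return np.array([.12-r*np.cos(th)+n*np.sin(th),y,hz+r*np.sin(th)+n*np.cos(th)])
for th in (.55,.6,.65,.7,.75):
    a=[sc5(proj("scene",W(p,pts(th,.16,y,.09,.005)))[0]) for y in(-.128,.128)]
    i=[sc5(proj("scene",W(p,pts(th,.16,-.152,.09,.004)))[0])]; it=(proj("top",W(p,pts(th,.16,-.152,.09,.004)))[0]-[120,70])*2.9
    g=sc5(proj("scene",W(p,pts(th,.205,-.02,.085,.005)))[0])
    print(th,"FR",a[0],"FL",a[1],"bar left end top",g,"idx",i[0],"idx top",it)
```

```text
0.55 FR [154.4973 114.7334] FL [615.748   70.6132] bar left end top [343.4977  31.9444] idx [107.8195 120.0996] idx top [651.3429 247.3231]
0.6 FR [154.0779 108.3087] FL [620.2686  64.1709] bar left end top [345.5868  22.9181] idx [106.851  113.6128] idx top [654.1679 238.7855]
0.65 FR [153.7344 102.4528] FL [625.0497  58.2486] bar left end top [347.8838  14.4852] idx [105.9364 107.6958] idx top [657.0346 229.7119]
0.7 FR [153.4699  97.1978] FL [630.0903  52.8759] bar left end top [350.3935   6.6872] idx [105.0795 102.3811] idx top [659.9334 220.1231]
0.75 FR [153.2881  92.5767] FL [635.3885  48.0827] bar left end top [353.1202  -0.432 ] idx [104.2842  97.7016] idx top [662.8543 210.0431]
```

Call:
{"op": "send_rows", "data": {"plan": [{"linear":[0,0,0],"delta_rot":[0,0,0],"fingers":0.0},{"linear":[0,0,0],"delta_rot":[0,0,0],"fingers":0.0},{"linear":[0,0,0],"delta_rot":[0,0,0],"fingers":0.0}]}}

```text
clock: 9.28
position: [0.5952, -0.0471, 0.2152]
ee_rot: [0.0, 0.996, -0.093, -0.002]
contact_force: [1.6, -1.0, -10.2]
width: 0.007
```

```bash
python3 hood.py
python3 - <<'E'
from plan import *
im=pic("wrist","w6.png"); t=pic("top","t6.png")
im=np.hstack([im,cv2.resize(t[70:270,180:380],(384,384))])[:,:,::-1]
cv2.imwrite("pics/w6m.png",cv2.resize(im,(798,342)))
E
```

```text
9.2833 disp [ 0.0405  0.0002 -0.1203] rad 0.20679560944772396 ang 0.6265552905375429 F [  1.5614  -0.9975 -10.2224] rot [0.0556 0.1698 0.2873] 0.006983757123843412
```

View pics/w6m.png

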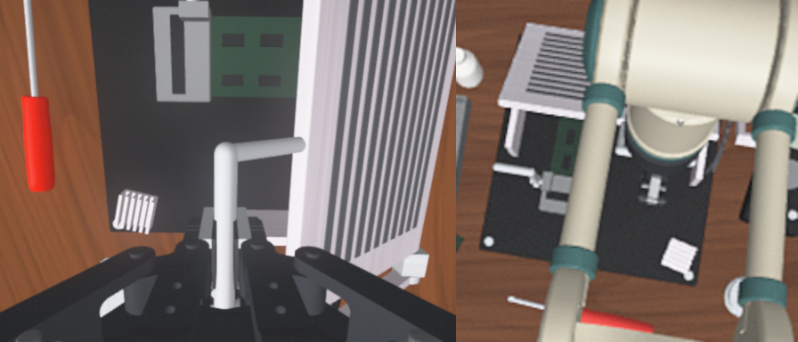

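```bash
python3 -c "
from h import *
print(manip.sign_off())"; python3 hood.py
```

```text
the job is handed in; nothing more can be done
None
the job is handed in; nothing more can be done
```

I swung the clamp lever fully open, about 1.57 rad from the tool's path. Then I gripped the hood's bar with 80 N, lifted the hood to the index arm's angle and handed the job in while still holding it, at 9.3 s on the clock.

- **Angle match:** at hand-in the hood stood at about 0.63 rad by the tool's path. The index arm reads about 0.62 rad in the top and scene images. A rougher reading of the hood in the scene image gave about 0.59 to 0.65 rad. All of these are within the 0.08 rad tolerance.
- **Hold:** the hood settled by about 0.007 rad over the last 0.3 s, well under 0.1 rad/s. The measured upward pull was about 10 N.
- **Rest of the scene:** the last pictures showed the lever still upright, and nothing looked out of place. The arm hid some of the bystanders from the top camera, and I judged positions by eye only. The final images did not measure the index arm's tip.
- **Disagreements:** the bar's path radius read 207 mm instead of 205, which suggests a slip of about 2 mm in the grip. On the lever it read 78 mm instead of 75. I found no failed checks, and the sign-off gives no verdict.

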